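Close the dish chamber and set its clamp screw

ROBOT

A 6-joint arm with a two-finger parallel gripper is mounted at the origin on a cart in front of the work surface, level with it; the furniture and walls round the work are solid. World frame = base frame: x ahead of the robot, y to its left, z up, the work surface at z = 0. Lengths are in m, angles in rad, forces in N, time in s.
With the tool pointing down it reaches from about 0.3 to 0.875 m from the base axis. Payload 6.4 kg.
Tool frame: the origin (TCP) lies on the centre line of the jaws, within the pads' length; the fingertips stand 25 mm ahead of it and the grasp point (between the pads) lies 6 mm ahead of it (ctrl.tip_reach is the distance from the TCP to the fingertips, in m); z points along the fingers, y is the line along which they close (so a half turn about z gives the same grasp; the last joint's range is limited). The gripper opens to 85 mm and grips with 20 to 120 N. Pads are 22 mm wide; open, the fingers measure 114 mm over their backs; the gripper's body (76 mm by 85 mm) begins 54 mm behind the grasp point. The pads swing forward as they close: fully open they stand 13 mm farther back than shut.
Start: joints at [1.002, 0.181, 1.607, -0, 1.354, -0.206], TCP at [0.204, 0.538, 0.256] pointing down, gripper open.
Joint ranges: [-2.99, 2.99], [-0.89, 2.07], [0.3, 2.58], [-1.14, 4.28], [0, 2.63], [-3.12, 3.12]. Speed limits (rad/s): [2.57, 2.57, 3.01, 3.14, 3.14, 3.14].

INTERFACE

Orientations are given as a unit quaternion [w, x, y, z].
In Python, from bench import ctrl gives the robot as it stands.
- The arm moves only by the tool servo_tool, never from a script. Its argument "motion" is a list that holds one entry, the list of rows, each a list of 5 numbers: the shift along the tool's x, y, z in cm, then the turn about the tool's z in degrees, then the closure, from -1 (fully open) to 1 (shut). In form: [[[dx, dy, dz, twist, claw], ...]]. A call has 1 to 5 rows; each row is the pose to reach, as a shift and turn from the pose commanded when the call began, along the tool's axes at that moment; what a row does not reach only later rows make up. A row lasts 1/10 s, in which the tool goes at most 50 mm and 8.59 degrees, less where a joint would pass 70% of its speed; a pose out of reach is approached as far as the arm can. A call with a gripper value outside its range is refused whole. The fingers move at their own pace and stop on an object; the grip force is fixed at half the most. Time passes only in rows, so rows that repeat a pose let the fingers close. It gives the time, the measured TCP pose, the force, the opening and the grip force at its end, in the units of the state.
- ctrl.get_obs(): the state, without advancing time (a new reading comes with each control period).
- ctrl.camera(name): name is "side" or "top"; returns a dict with "pixels" (480x640x3 uint8, red, green, blue), "depth" (480x640 float32, m along the optical axis (not along the pixel's ray), 0 where there is no reading), "fx", "fy", "cx", "cy" (pixels), "R" (3x3) and "t" (3): a world point X has camera coordinates R X + t. Camera axes: x right, y down, z forward; pixel columns grow to the right and rows downward; lengths in m; the calibration is good to about 2 mm. A picture is of the moment at which its call begins.
- ctrl.hand_in(): hands the job in; it is judged then, once.
The state is a dict: "time_s": time; "q": joint angles; "dq": joint speeds; "joint_efforts": joint torques, N m; "eef_pos": TCP position; "eef_rot": TCP orientation; "wrist_force": force on the tool from outside, world axes, zero at the start; "torque": the same for the moment, N m; "opening": opening from 0.0 (shut) to 1.0 (fully open); "grasp_force": force on a finger pad.
Only numpy, scipy, OpenCV 4.12 (cv2) and the standard library are available. Lean on these libraries where they do the work, as an engineer would, in place of code of your own. Each camera call takes 0.05 s, during which the arm holds its last target. There are 200 camera calls.

TASK

The dish is already loaded in the small metal clamping chamber: swing the chamber's lid fully shut, then turn the wing screw on the lid clockwise until it seats, and back it off a quarter turn so that the glass window is not strained. Finish while still gripping the wing screw there, keeping it from creeping: do not let go. Leave the dropper bottle, tape roll and marker where they are.

Things in the scene. Friction and masses are not known exactly. Their poses are not given: they have to be found in the camera images.
- chamber: open grey metal box 160 (x) x 130 (y) x 32 mm high, fixed to the bench, with a tan dish in it. Origin: centre of its underside, on the bench; x points to the hinge side (away from the robot at yaw 0), z up. The lid's hinge line runs along its y axis, at x = +85 mm, z = 32.5 mm in this frame
- lid (a joint): hinge of the lid, rad: 0 = shut (flat on the box), positive = open, the free end away from the hinge raised; starts open by 0.7 to 1.15. Friction hinge (about 0.25 N m): stays where it is left; push with a few N near its free end to shut it. The lid is an aluminium frame 130 mm wide, 8 mm thick, reaching 165 mm from the hinge line, with a clear window in the middle
- lid_push (a point): point on the upper (outer) face of the lid near its free end, 142 mm from the hinge line and 48 mm to the chamber's +y side of the screw: a good place to push the lid shut with closed fingers. With the lid shut it is 40.5 mm above the bench. Axes: those of the chamber when the lid is shut, tilting with the lid
- thumbscrew (a joint): rotation of the wing screw in the lid, rad: 0 = seated (a hard stop), positive = unscrewed (counter-clockwise seen from above, with the lid shut); starts 0.9 to 2.2, upper end 4.0. Friction about 0.06 N m; it stays where it is left. It does not rise noticeably as it turns
- wing: the screw's upright steel wing (butterfly grip), turning with the screw: 46 mm long along its own x, 10 mm thick along its own y (grip it across this), 24 mm high. Origin: centre of its underside, on the screw's axis, 142 mm from the hinge line on the lid's middle line; with the lid shut it is 50 mm above the bench, the screw's axis is upright and the clear lid face lies 9.5 mm below it
- wing_grip (a point): point on the screw's axis in the middle of the wing, 13 mm above the wing's underside (63 mm above the bench with the lid shut): where to grip. Axes as the wing's
- dropper: loose amber dropper bottle, 35 mm wide, 98 mm tall, origin at the centre of its underside; leave alone
- tape: loose roll of green tape lying flat, 96 mm wide, 19 mm high, origin at the centre of its underside; leave alone
- marker: loose black-capped marker lying down, 134 mm long along its y, 12 mm thick, origin under its middle; leave alone

How it is judged:
By the outcome, as a careful person would: the job done as asked, in the order asked, and still so for the second after the job is handed in, while the arm keeps its last pose, push and grip.
It also fails if it takes over 58 s, if anything falls off the work surface, if the arm or the gripper's body presses on something with over 40 N, if the wrist force passes 120 N, or if a joint passes its speed limit or range.

## Working session

There is one attempt and no reset: what is moved stays moved. The work goes in short steps, Python scripts to look and compute and a tool call to move; the robot and the scene stay as the last step left them, time stands still between calls to the robot, and variables do not carry over. Pictures are saved under pics/ and viewed, at most 10 in all, crops included, and the job is handed in when it is done.

Besides the shell and the picture viewer there is one more tool, called after ">>>" by a JSON object that holds its "fn" and its "kwargs", one argument or row to a line. servo_tool: Moves the arm, as the interface text tells. Its arguments: {"type":"object","properties":{"motion":{"type":"array"}},"required":["motion"]}

```bash
ls; mkdir -p pics; python3 - <<'E'
from bench import ctrl
import cv2,numpy as np
o=ctrl.get_obs(); print({k:np.round(v,3) for k,v in o.items()}, ctrl.tip_reach)
for n in("side","top"):
    c=ctrl.camera(n); cv2.imwrite(f"pics/{n}0.png",c["pixels"][:,:,::-1]); np.savez(f"{n}0.npz",**c)
    print(n,c["fx"],c["cx"],c["cy"],np.round(c["R"],3).tolist(),np.round(c["t"],3), (-c["R"].T@c["t"]).round(3))
E
```

```text
pics
{'time_s': np.float64(0.0), 'q': array([ 1.002,  0.182,  1.608,  0.   ,  1.354, -0.206]), 'dq': array([ 0.001, -0.   , -0.001, -0.   , -0.001, -0.   ]), 'joint_efforts': array([ 1.0000e-03, -4.4488e+01, -3.5133e+01, -0.0000e+00,  9.0000e-03,
       -0.0000e+00]), 'eef_pos': array([0.204, 0.537, 0.255]), 'eef_rot': array([-0.   ,  0.18 ,  0.984, -0.001]), 'wrist_force': array([ 0.435,  0.895, -1.15 ]), 'torque': array([-0.021,  0.012,  0.024]), 'grasp_force': np.float64(0.0), 'opening': np.float64(0.999)} 0.025
side 458.0610033483666 316.07201813050057 237.86576825960972 [[1.0, -0.008, 0.009], [0.003, -0.568, -0.823], [0.012, 0.823, -0.568]] [-0.493  0.218  0.705] [ 0.484 -0.461  0.584]
top 498.02694573896116 316.9639377870379 242.86430180207813 [[0.021, -1.0, 0.018], [-0.983, -0.024, -0.183], [0.184, -0.014, -0.983]] [0.237 0.517 1.044] [0.311 0.264 1.117]
```

View pics/side0.png

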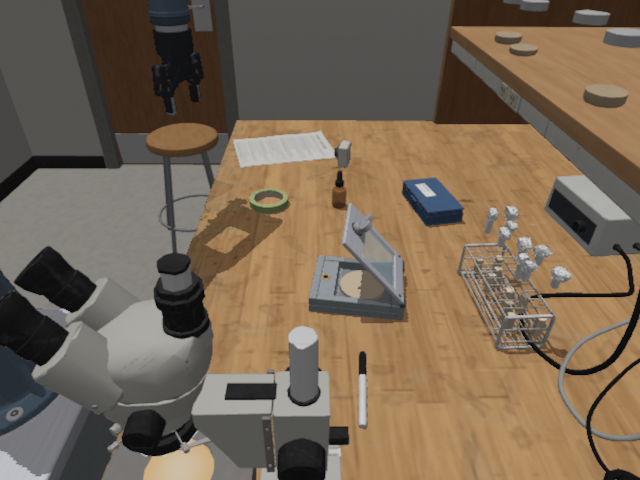

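View pics/top0.png

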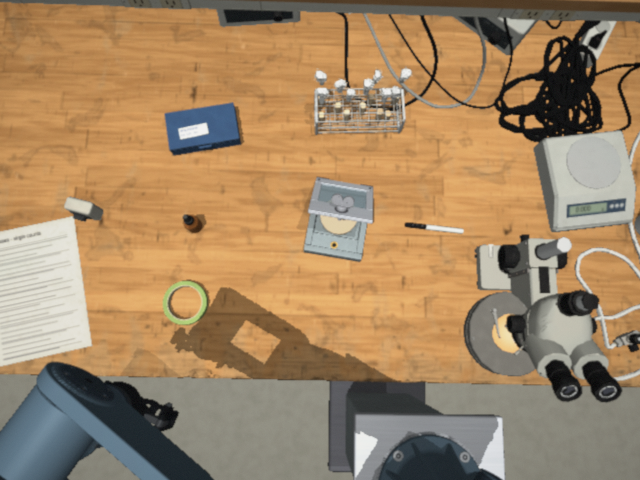

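The side view shows the chamber at about (310–405, 255–315), with its lid raised and the wing near (362,224). The top view shows it at (305–373, 178–260), wing near (343,203), tape at (186,302), dropper at (194,223) and marker at (434,228). I'll enlarge both views to pick corners.

```bash
python3 - <<'E'
import cv2,numpy as np
a=cv2.imread("pics/top0.png")[170:270,295:385]; b=cv2.imread("pics/side0.png")[200:325,305:415]
A=cv2.resize(a,None,fx=4,fy=4,interpolation=cv2.INTER_CUBIC);B=cv2.resize(b,None,fx=4,fy=4,interpolation=cv2.INTER_CUBIC)
im=np.zeros((500,800,3),np.uint8);im[:400,:360]=A;im[:500,360:800]=B
cv2.imwrite("pics/crop0.png",im)
for n in("top","side"):
    c=np.load(n+"0.npz");d=c["depth"];R,t=c["R"],c["t"]
    v,u=np.mgrid[0:480,0:640]; P=np.stack([(u-c["cx"])/c["fx"]*d,(v-c["cy"])/c["fy"]*d,d],-1)
    W=(P-t)@R; np.save(n+"W.npy",W)
W=np.load("topW.npy")
for r in range(176,264,4): print(r,[tuple((W[r,k]*1000).astype(int)) for k in range(305,378,8)])
E
```

```text
176 [(np.int64(677), np.int64(278), np.int64(3)), (np.int64(678), np.int64(260), np.int64(2)), (np.int64(678), np.int64(241), np.int64(2)), (np.int64(679), np.int64(222), np.int64(2)), (np.int64(680), np.int64(204), np.int64(1)), (np.int64(680), np.int64(185), np.int64(2)), (np.int64(680), np.int64(166), np.int64(1)), (np.int64(680), np.int64(148), np.int64(3)), (np.int64(683), np.int64(128), np.int64(-1)), (np.int64(682), np.int64(110), np.int64(1))]
180 [(np.int64(667), np.int64(278), np.int64(3)), (np.int64(669), np.int64(260), np.int64(-1)), (np.int64(652), np.int64(242), np.int64(52)), (np.int64(654), np.int64(224), np.int64(50)), (np.int64(670), np.int64(204), np.int64(2)), (np.int64(670), np.int64(185), np.int64(1)), (np.int64(671), np.int64(166), np.int64(0)), (np.int64(671), np.int64(147), np.int64(1)), (np.int64(672), np.int64(129), np.int64(1)), (np.int64(673), np.int64(110), np.int64(0))]
184 [(np.int64(658), np.int64(278), np.int64(2)), (np.int64(659), np.int64(259), np.int64(0)), (np.int64(639), np.int64(242), np.int64(65)), (np.int64(641), np.int64(224), np.int64(59)),
[... 8414 characters left out ...]
 np.int64(23)), (np.int64(486), np.int64(185), np.int64(30)), (np.int64(486), np.int64(167), np.int64(31)), (np.int64(487), np.int64(150), np.int64(31)), (np.int64(492), np.int64(128), np.int64(2)), (np.int64(493), np.int64(110), np.int64(0))]
260 [(np.int64(480), np.int64(273), np.int64(-1)), (np.int64(480), np.int64(255), np.int64(0)), (np.int64(480), np.int64(237), np.int64(0)), (np.int64(481), np.int64(219), np.int64(0)), (np.int64(481), np.int64(201), np.int64(0)), (np.int64(481), np.int64(183), np.int64(3)), (np.int64(482), np.int64(165), np.int64(3)), (np.int64(483), np.int64(146), np.int64(-1)), (np.int64(483), np.int64(128), np.int64(1)), (np.int64(483), np.int64(110), np.int64(0))]
```

View pics/crop0.png

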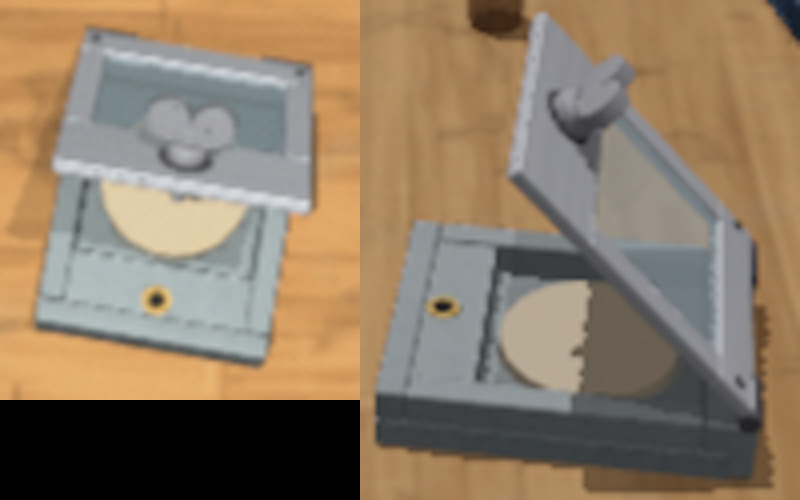

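The crop shows the lid tilted about 45°. The wing's lobes lie roughly across the lid, near top pixels (336–348,201). The screw's socket ring is visible at top (334.2,244.8) and side (325.8,276.8), so the seated screw axis can be triangulated.

```bash
cat > h.py <<'E'
import numpy as np,cv2
from scipy.spatial.transform import Rotation as Ro
def tri(obs):  # [(cam,u,v)]: least-squares meeting point of rays
    A=np.zeros((3,3));b=np.zeros(3)
    L=[]
    for c,u,v in obs:
        d=c["R"].T@np.array([(u-c["cx"])/c["fx"],(v-c["cy"])/c["fy"],1]);d/=np.linalg.norm(d)
        o=-c["R"].T@c["t"];M=np.eye(3)-np.outer(d,d);A+=M;b+=M@o;L.append((M,o))
    X=np.linalg.solve(A,b);return X,[np.linalg.norm(M@(X-o)) for M,o in L]
def tool(o):
    w,x,y,z=o["eef_rot"];return Ro.from_quat([x,y,z,w]).as_matrix()
E
python3 - <<'E'
from h import *
c={n:np.load(n+"0.npz") for n in("top","side")}
W={n:np.load(n+"W.npy") for n in c}
# socket ring by colour
pk={}
for n,(r0,r1,c0,c1) in {"top":(236,254,324,346),"side":(265,288,315,337)}.items():
    hsv=cv2.cvtColor(c[n]["pixels"],cv2.COLOR_RGB2HSV);m=np.zeros((480,640),np.uint8)
    m[r0:r1,c0:c1]=((hsv[...,1]>90)&(hsv[...,0]<35))[r0:r1,c0:c1]
    v,u=np.nonzero(m);pk[n]=((u.min()+u.max())/2,(v.min()+v.max())/2);print(n,pk[n],m.sum(),u.mean(),v.mean())
print("socket",tri([(c[n],*pk[n]) for n in c]))
# lid plane, both clouds
P=[]
for n,(r0,r1,c0,c1) in {"top":(176,225,300,378),"side":(200,315,340,408)}.items():
    w=W[n][r0:r1,c0:c1].reshape(-1,3);P.append(w[(w[:,2]>45)&(w[:,2]<.2)] if 0 else w[(w[:,2]>.045)&(w[:,2]<.2)])
for n,p in zip(c,P):
    rng=np.random.default_rng(0);best=0
    for _ in range(500):
        a=p[rng.choice(len(p),3)];nn=np.cross(a[1]-a[0],a[2]-a[0]);nn/=np.linalg.norm(nn)+1e-12
        k=abs((p-a[0])@nn)<.003
        if k.sum()>best:best=k.sum();K=k
    q=p[K];ce=q.mean(0);nn=np.linalg.svd(q-ce,full_matrices=False)[2][2];nn*=np.sign(nn[2])
    yaw=np.arctan2(-nn[1],-nn[0]);th=np.arctan2(np.hypot(*nn[:2]),nn[2])
    print(n,"lid inl",K.sum(),len(p),"n",nn.round(3),"yaw deg",np.degrees(yaw),"th",th,"c",ce)
    h=(p-ce)@nn; s=p[(h>.022)&(h<.045)]; 
    e1=np.cross([0,0,1],nn);e1/=np.linalg.norm(e1);e2=np.cross(nn,e1)
    uv=np.c_[(s-ce)@e1,(s-ce)@e2];print("wing",len(s),s.mean(0),"h",h[(h>.022)].max() if len(s) else 0)
    if len(s)>4:
        S=np.linalg.svd(uv-uv.mean(0),full_matrices=False);print("e1",e1.round(3),"axis",S[2][0],"sv",S[1],"rect",cv2.minAreaRect((uv*1000).astype(np.float32)))
# front top edge of the box from top depth: points of the rim
w=W["top"][236:262,296:378];m=((w[...,2]>.026)&(w[...,2]<.038))
q=w[m][:,:2];print("rim rect",cv2.minAreaRect((q*1000).astype(np.float32)))
E
```

```text
top (np.float64(333.5), np.float64(244.5)) 28 333.5 244.5
side (np.float64(322.0), np.float64(271.5)) 25 325.16 276.08
socket (array([0.50722195, 0.21179047, 0.04416166]), [np.float64(0.0018978648607970786), np.float64(0.001897864860796991)])
top lid inl 1824 2227 n [ 0.732 -0.111  0.672] yaw deg 171.4058760302944 th 0.8340405394342427 c [0.59596794 0.1992234  0.10657152]
wing 141 [0.58147699 0.20138721 0.16504916] h 0.035490578557040534
e1 [ 0.149  0.989 -0.   ] axis [-0.99821729  0.05968458] sv [0.15317383 0.03476187] rect ((-0.018564224243164062, 51.899322509765625), (14.4412260055542, 44.685768127441406), 82.92938232421875)
side lid inl 2495 2920 n [ 0.731 -0.115  0.672] yaw deg 171.08698323018817 th 0.8333336640030463 c [0.59818095 0.18920747 0.10311791]
wing 128 [0.58189557 0.19609688 0.16538274] h 0.034636488384508377
e1 [ 0.155  0.988 -0.   ] axis [-0.99999855  0.00170171] sv [0.15233127 0.03367151] rect ((8.545759201049805, 56.04589080810547), (10.5350923538208, 44.658565521240234), 84.98873901367188)
rim rect ((515.1734008789062, 211.5948486328125), (129.75083923339844, 53.96027374267578), 81.52654266357422)
```

```bash
cat >> h.py <<'E'
YAW=np.radians(-8.6);ex=np.array([np.cos(YAW),np.sin(YAW),0]);ey=np.array([-ex[1],ex[0],0])
E
python3 - <<'E'
from h import *
from bench import ctrl
c={n:np.load(n+"0.npz") for n in("top","side")}
s=tri([(c["top"],333.9,244.6),(c["side"],325.6,276.6)]);print("socket",s, s[0]@ex,s[0]@ey)
for n,ce in((np.array([.732,-.111,.672]),[.59597,.19922,.10657]),(np.array([.731,-.115,.672]),[.59818,.18921,.10312])):
    # hinge axis: 8 mm below outer plane, z=.0325, at lateral .287
    A=np.array([n,ey,[0,0,1]]);H=np.linalg.solve(A,[n@ce-.008,.287,.0325]);print("hinge",H,"X",H@ex,"screw shut",H-.142*ex)
o=ctrl.get_obs();T=tool(o);print(T.round(3))
H=.6142*0
E
```

```text
socket (array([0.51175555, 0.21056934, 0.03216555]), [np.float64(0.0006010394151039154), np.float64(0.0006010394151039398)]) 0.47451401096677776 0.2847273251806785
hinge [0.65189541 0.1916737  0.0325    ] X 0.6159037546383195 screw shut [0.511492   0.21290772 0.0325    ]
hinge [0.65252877 0.19157792 0.0325    ] X 0.6165443149689142 screw shut [0.51212536 0.21281193 0.0325    ]
[[-0.935  0.355 -0.001]
 [ 0.355  0.935 -0.001]
 [ 0.    -0.002 -1.   ]]
```

>>> {"fn": "servo_tool", "kwargs": {
  "motion": [
    [[-4.5, -1.4, 0, 0, 1], [-9, -2.7, 0, 0, 1], [-13.5, -4.0, 0, 0, 1], [-18, -5.4, 0, 0, 1], [-22.6, -6.8, 0, 0, 1]]
  ]
}}

```text
time_s: 0.6
eef_pos: [0.3921, 0.3924, 0.256]
eef_rot: [-0.0, 0.18, 0.984, -0.0]
wrist_force: [-0.6, 0.4, -0.1]
opening: 0.142
grasp_force: 0.0
```

>>> {"fn": "servo_tool", "kwargs": {
  "motion": [
    [[-4.5, -1.4, 0, 0, 1], [-9, -2.7, 0, 0, 1], [-13.5, -4.0, 0, 0, 1], [-18, -5.4, 0, 0, 1], [-22.6, -6.7, 0, 0, 1]]
  ]
}}

```text
time_s: 1.1
eef_pos: [0.5797, 0.2495, 0.2558]
eef_rot: [-0.0, 0.18, 0.984, -0.0]
wrist_force: [0.6, 1.0, 0.4]
opening: 0.001
grasp_force: 0.0
```

>>> {"fn": "servo_tool", "kwargs": {
  "motion": [
    [[0, 0, 1, -6, 1], [0, 0, 2, -12, 1], [0, 0, 3, -12, 1], [0, 0, 4, -12, 1], [0, 0, 4, -12, 1]]
  ]
}}

```text
time_s: 1.6
eef_pos: [0.5774, 0.251, 0.2141]
eef_rot: [-0.002, 0.077, 0.997, -0.001]
wrist_force: [-0.0, 0.0, -0.1]
opening: 0.002
grasp_force: 0.0
```

```bash
cat >> h.py <<'E'
def rep(o):
    p=o["eef_pos"];T=tool(o)
    print("t",o["time_s"].round(2),"X,Y,tipz",(p@ex).round(4),(p@ey).round(4),(p[2]-.025).round(4),"yaw_y",np.degrees(np.arctan2(T[1,1],T[0,1])).round(2),"z",T[:,2].round(4),"F",o["wrist_force"].round(1),"M",o["torque"].round(3),"open",o["opening"].round(3),o["grasp_force"].round(1),"q6",o["q"][5].round(3))
def to(o,X,Y,tz):
    print("move cm",(100*tool(o).T@(X*ex+Y*ey+[0,0,tz+.025]-o["eef_pos"])).round(2))
E
python3 - <<'E'
from h import *
from bench import ctrl
o=ctrl.get_obs();rep(o)
for a in((.535,.334,.155),(.5351,.334,.146),(.5112,.334,.1215),(.4958,.334,.0968),(.4857,.334,.0693),(.4812,.334,.0405)):to(o,*a)
E
```

```text
Traceback (most recent call last):
  File "h.py", line 15, in rep
    print("t",o["time_s"].round(2),"X,Y,tipz",(p@ex).round(4),(p@ey).round(4),(p[2]-.025).round(4),"yaw_y",np.degrees(np.arctan2(T[1,1],T[0,1])).round(2),"z",T[:,2].round(4),"F",o["wrist_force"].round(1),"M",o["torque"].round(3),"open",o["opening"].round(3),o["grasp_force"].round(1),"q6",o["q"][5].round(3))
              ^^^^^^^^^^^^^^^^^
AttributeError: 'float' object has no attribute 'round'
```

```bash
sed -i 's/o\["time_s"\].round(2)/round(float(o["time_s"]),2)/; s/o\["opening"\].round(3),o\["grasp_force"\].round(1)/round(float(o["opening"]),3),round(float(o["grasp_force"]),1)/' h.py
python3 - <<'E'
from h import *
from bench import ctrl
o=ctrl.get_obs();rep(o)
for a in((.535,.334,.155),(.5351,.334,.146),(.5112,.334,.1215),(.4958,.334,.0968),(.4857,.334,.0693),(.4812,.334,.0405)):to(o,*a)
E
```

```text
t 1.6 X,Y,tipz 0.5333 0.3345 0.1891 yaw_y 81.13 z [-3.5e-03 -8.0e-04 -1.0e+00] F [-0.   0.  -0.1] M [ 0.008  0.01  -0.003] open 0.002 0.0 q6 -1.194
move cm [-0.18 -0.05  3.41]
move cm [-0.19 -0.05  4.31]
move cm [ 2.19 -0.05  6.77]
move cm [ 3.72 -0.06  9.24]
move cm [ 4.72 -0.06 11.99]
move cm [ 5.16 -0.06 14.88]
```

>>> {"fn": "servo_tool", "kwargs": {
  "motion": [
    [[0, 0, 1.5, 0, 1], [0, 0, 3, 0, 1], [0, 0, 4, 0, 1], [0.5, 0, 4.8, 0, 1], [1, 0, 5.4, 0, 1]]
  ]
}}

```text
time_s: 2.1
eef_pos: [0.5683, 0.2525, 0.1613]
eef_rot: [-0.0, 0.077, 0.997, -0.0]
wrist_force: [0.5, 0.5, 0.1]
opening: -0.002
grasp_force: 0.3
```

>>> {"fn": "servo_tool", "kwargs": {
  "motion": [
    [[0.6, 0, 0.7, 0, 1], [1.2, 0, 1.4, 0, 1], [1.7, 0, 2.2, 0, 1], [2.2, 0, 3.0, 0, 1], [2.7, 0, 3.8, 0, 1]]
  ]
}}

```text
time_s: 2.6
eef_pos: [0.5417, 0.2567, 0.1237]
eef_rot: [0.0, 0.077, 0.997, 0.0]
wrist_force: [1.1, -0.1, -0.2]
opening: -0.002
grasp_force: 0.1
```

```bash
python3 - <<'E'
from h import *
from bench import ctrl
o=ctrl.get_obs();rep(o)
for a in((.4857,.334,.0693),(.4812,.334,.0405)):to(o,*a)
for n in("side","top"):cv2.imwrite(f"pics/{n}1.png",ctrl.camera(n)["pixels"][...,::-1])
a=cv2.imread("pics/side1.png")[130:330,260:460]
cv2.imwrite("pics/c1.png",cv2.resize(a,None,fx=3,fy=3))
E
```

```text
t 2.6 X,Y,tipz 0.4972 0.3349 0.0987 yaw_y 81.22 z [ 1.e-04  1.e-04 -1.e+00] F [ 1.1 -0.1 -0.2] M [ 0.038 -0.05   0.043] open -0.002 0.1 q6 -1.173
move cm [ 1.15 -0.09  2.94]
move cm [ 1.6  -0.09  5.82]
```

View pics/c1.png

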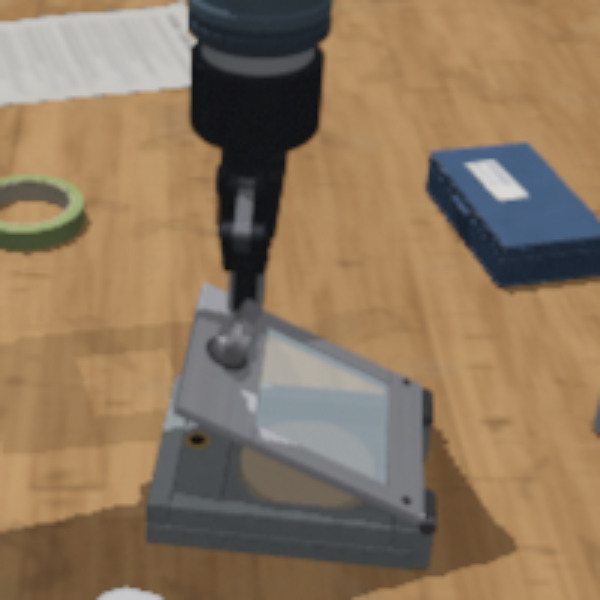

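The lid has followed the fingers down to about 0.4 rad, with its free end at crop (200,300) and the socket at (198,440). I'll keep going to shut.

>>> {"fn": "servo_tool", "kwargs": {
  "motion": [
    [[0.4, 0, 0.7, 0, 1], [0.7, 0, 1.4, 0, 1], [0.9, 0, 2.1, 0, 1], [1.1, 0, 2.8, 0, 1], [1.3, 0, 3.5, 0, 1]]
  ]
}}

```text
time_s: 3.2
eef_pos: [0.5291, 0.2586, 0.0886]
eef_rot: [-0.0, 0.077, 0.997, -0.0]
wrist_force: [-0.7, -0.2, 0.3]
opening: 0.001
grasp_force: 0.1
```

>>> {"fn": "servo_tool", "kwargs": {
  "motion": [
    [[0.1, 0, 0.6, 0, 1], [0.2, 0, 1.1, 0, 1], [0.3, 0, 1.6, 0, 1], [0.3, 0, 2.0, 0, 1], [0.3, 0, 2.2, 0, 1]]
  ]
}}

```text
time_s: 3.7
eef_pos: [0.5262, 0.259, 0.0668]
eef_rot: [-0.0, 0.077, 0.997, -0.0]
wrist_force: [-0.2, -0.6, -0.1]
opening: -0.001
grasp_force: 0.0
```

>>> {"fn": "servo_tool", "kwargs": {
  "motion": [
    [[0, 0, 0.1, 0, 1], [0, 0, 0.2, 0, 1], [0, 0, 0.2, 0, 1]]
  ]
}}

```text
time_s: 4.0
eef_pos: [0.5266, 0.2591, 0.0656]
eef_rot: [0.0, 0.077, 0.997, 0.0]
wrist_force: [-0.7, -1.3, 0.2]
opening: 0.002
grasp_force: 0.0
```

```bash
python3 - <<'E'
from h import *
from bench import ctrl
o=ctrl.get_obs();rep(o);to(o,.4812,.334,.0405)
E
```

```text
t 4.0 X,Y,tipz 0.4819 0.335 0.0406 yaw_y 81.21 z [ 5.e-04  1.e-04 -1.e+00] F [-0.7 -1.3  0.2] M [ 0.047  0.014 -0.015] open 0.002 0.0 q6 -1.162
move cm [ 0.07 -0.1   0.01]
```

>>> {"fn": "servo_tool", "kwargs": {
  "motion": [
    [[0, 0, 0.1, 0, 1], [0, 0, 0.1, 0, 1]]
  ]
}}

```text
time_s: 4.2
eef_pos: [0.5267, 0.2592, 0.0655]
eef_rot: [0.0, 0.077, 0.997, 0.0]
wrist_force: [-2.8, -0.3, 7.9]
opening: 0.002
grasp_force: 4.3
```

>>> {"fn": "servo_tool", "kwargs": {
  "motion": [
    [[0, 0, 0.1, 0, 1], [0, 0, 0.1, 0, 1]]
  ]
}}

```text
time_s: 4.4
eef_pos: [0.5267, 0.2592, 0.0654]
eef_rot: [0.0, 0.076, 0.997, -0.0]
wrist_force: [-8.0, -2.8, 16.2]
opening: 0.006
grasp_force: 7.9
```

>>> {"fn": "servo_tool", "kwargs": {
  "motion": [
    [[0, 0, 0.1, 0, 1], [0, 0, 0.1, 0, 1]]
  ]
}}

```text
time_s: 4.6
eef_pos: [0.5267, 0.2592, 0.0653]
eef_rot: [0.0, 0.076, 0.997, -0.0]
wrist_force: [-9.5, -3.4, 22.7]
opening: 0.0
grasp_force: 11.5
```

It's solidly stopped at a fingertip height of 40.4 mm, so the lid is shut. Next I lift, stand aside and measure the wing.

>>> {"fn": "servo_tool", "kwargs": {
  "motion": [
    [[0, 0, -2, 0, 1], [0, 0, -5, 0, 1], [0, 2, -9, 0, 0], [0, 6, -12, 0, -1], [0, 10, -12, 0, -1]]
  ]
}}

```text
time_s: 5.1
eef_pos: [0.5451, 0.3599, 0.189]
eef_rot: [0.005, 0.077, 0.997, 0.002]
wrist_force: [1.3, 0.8, 0.4]
opening: 0.508
grasp_force: 0.0
```

>>> {"fn": "servo_tool", "kwargs": {
  "motion": [
    [[0, 3, 0, 0, -1], [0, 3, 0, 0, -1]]
  ]
}}

```text
time_s: 5.3
eef_pos: [0.5461, 0.391, 0.1827]
eef_rot: [0.001, 0.075, 0.997, 0.001]
wrist_force: [0.4, -0.7, 0.3]
opening: 0.85
grasp_force: 0.0
```

```bash
cat > wing.py <<'E'
from h import *
from bench import ctrl
import sys
k=sys.argv[1]
o=ctrl.get_obs();rep(o)
S=[]
for n,(r0,r1,c0,c1) in {"top":(200,265,305,370),"side":(230,290,300,370)}.items():
    c=ctrl.camera(n);cv2.imwrite(f"pics/{n}{k}.png",c["pixels"][...,::-1])
    d=c["depth"];v,u=np.mgrid[0:480,0:640];P=np.stack([(u-c["cx"])/c["fx"]*d,(v-c["cy"])/c["fy"]*d,d],-1);W=(P-c["t"])@c["R"]
    w=W[r0:r1,c0:c1].reshape(-1,3);w=w[w[:,2]>.0]
    w=np.c_[w@ex,w@ey,w[:,2]]
    l=w[(w[:,2]>.03)&(w[:,2]<.048)&(w[:,0]>.46)&(w[:,0]<.6)];print(n,"lid z median by X",[(X,np.median(l[abs(l[:,0]-X)<.006,2]).round(4)) for X in(.465,.48,.5)])
    s=w[(w[:,2]>.06)&(w[:,2]<.09)&(abs(w[:,0]-.474)<.04)&(abs(w[:,1]-.286)<.04)];
    if len(s)<8: continue
    for lo in (.06,.066):
        q=s[s[:,2]>lo];r=cv2.minAreaRect((q[:,:2]*1000).astype(np.float32));ax=np.linalg.svd(q[:,:2]-q[:,:2].mean(0),full_matrices=False)[2][0]
        print(n,lo,len(q),"mean",q.mean(0).round(4),"zmax",q[:,2].max().round(4),"rect",r,"axis deg",np.degrees(np.arctan2(ax[1],ax[0]))%180)
a=cv2.imread(f"pics/top{k}.png")[195:275,295:385];b=cv2.imread(f"pics/side{k}.png")[220:320,290:420]
im=np.zeros((480,800,3),np.uint8);A=cv2.resize(a,None,fx=4,fy=4);B=cv2.resize(b,None,fx=3,fy=3);im[:A.shape[0],:A.shape[1]]=A;im[:B.shape[0],400:400+B.shape[1]]=B
cv2.imwrite(f"pics/w{k}.png",im)
E
python3 wing.py 2
```

```text
t 5.3 X,Y,tipz 0.4815 0.4683 0.1577 yaw_y 81.4 z [ 0.0015  0.0018 -1.    ] F [ 0.4 -0.7  0.3] M [-0.028 -0.021 -0.004] open 0.85 0.0 q6 -0.976
top lid z median by X [(0.465, np.float64(0.0415)), (0.48, np.float64(0.0416)), (0.5, np.float64(0.0404))]
top 0.06 115 mean [0.4735 0.2862 0.0711] zmax 0.0781 rect ((474.1922912597656, 286.17193603515625), (45.42231369018555, 10.46638298034668), 84.97384643554688) axis deg 85.18321508094012
top 0.066 99 mean [0.4739 0.2871 0.0723] zmax 0.0781 rect ((474.24578857421875, 286.7804260253906), (44.200645446777344, 10.46638298034668), 84.97384643554688) axis deg 85.76906804531716
side lid z median by X [(0.465, np.float64(0.042)), (0.48, np.float64(0.0421)), (0.5, np.float64(0.0411))]
side 0.06 120 mean [0.4755 0.2804 0.0706] zmax 0.0766 rect ((474.84185791015625, 283.6410217285156), (40.913204193115234, 10.071759223937988), 86.71280670166016) axis deg 84.85480688006089
side 0.066 97 mean [0.4752 0.2816 0.0723] zmax 0.0766 rect ((474.8262023925781, 283.8467712402344), (40.52214050292969, 9.922650337219238), 86.47919464111328) axis deg 85.71427374451218
```

View pics/w2.png

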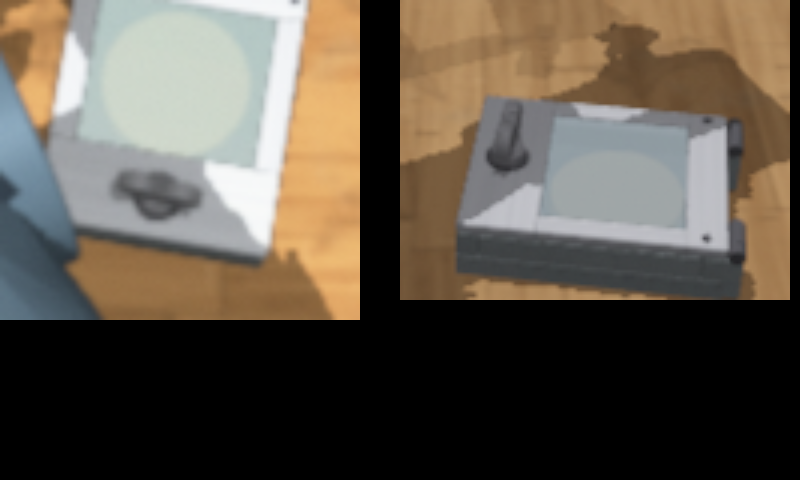

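The lid is shut flat, with its face at about 41 mm in both views. The wing is at top crop (157,192), centred at X .474, Y .286, and its long axis is at 85° in the chamber frame. Next I move above it and align the jaws.

>>> {"fn": "servo_tool", "kwargs": {
  "motion": [
    [[0.7, -3.6, 0, 8, -1], [0.7, -7.2, 0, 16, -1], [0.7, -11, 0, 24, -1], [0.7, -14.6, 0, 32, -1], [0.7, -18.2, 0, 40, -1]]
  ]
}}

```text
time_s: 5.9
eef_pos: [0.5106, 0.206, 0.182]
eef_rot: [-0.0, 0.416, 0.909, -0.0]
wrist_force: [0.7, 0.5, -0.0]
opening: 0.997
grasp_force: 0.0
```

>>> {"fn": "servo_tool", "kwargs": {
  "motion": [
    [[0, 0, 0, 8, -1], [0, 0, 0, 16, -1], [0, 0, 0, 24, -1], [0, 0, 0, 32, -1], [0, 0, 0, 40, -1]]
  ]
}}

```text
time_s: 6.4
eef_pos: [0.511, 0.2072, 0.1821]
eef_rot: [-0.0, 0.702, 0.712, -0.0]
wrist_force: [0.5, -0.6, 0.8]
opening: 0.999
grasp_force: 0.0
```

>>> {"fn": "servo_tool", "kwargs": {
  "motion": [
    [[0, 0, 0, 8, -1], [0, 0, 0, 15, -1], [0, 0, 0, 15, -1], [0, 0, 0, 15, -1]]
  ]
}}

```text
time_s: 6.8
eef_pos: [0.5112, 0.2078, 0.1822]
eef_rot: [0.0, 0.786, 0.618, -0.0]
wrist_force: [-0.3, -0.3, -1.1]
opening: 0.999
grasp_force: 0.0
```

```bash
python3 - <<'E'
from h import *
from bench import ctrl
o=ctrl.get_obs();rep(o);to(o,.4743,.286,.0445);print(o["q"].round(3))
E
```

```text
t 6.8 X,Y,tipz 0.4744 0.282 0.1572 yaw_y -13.66 z [-3.e-04 -3.e-04 -1.e+00] F [-0.3 -0.3 -1.1] M [ 0.05  -0.034  0.019] open 0.999 0.0 q6 0.41
move cm [ 0.41 -0.04 11.27]
[ 0.171  0.208  1.733 -0.     1.201  0.41 ]
```

>>> {"fn": "servo_tool", "kwargs": {
  "motion": [
    [[0.4, 0, 3, 0, -1], [0.4, 0, 6, 0, -1], [0.4, 0, 9, 0, -1], [0.4, 0, 10.5, 0, -1], [0.4, 0, 11.1, 0, -1]]
  ]
}}

```text
time_s: 7.3
eef_pos: [0.5112, 0.2121, 0.0696]
eef_rot: [-0.001, 0.786, 0.618, -0.001]
wrist_force: [0.2, 0.8, -0.1]
opening: 1.002
grasp_force: 0.0
```

>>> {"fn": "servo_tool", "kwargs": {
  "motion": [
    [[0, 0, 0, 0, -1], [0, 0, 0, 0, 0], [0, 0, 0, 0, 0.4], [0, 0, 0, 0, 0.7]]
  ]
}}

```text
time_s: 7.7
eef_pos: [0.5132, 0.2128, 0.0725]
eef_rot: [0.001, 0.787, 0.617, 0.001]
wrist_force: [0.1, -0.5, 0.1]
opening: 0.514
grasp_force: 0.0
```

```bash
python3 - <<'E'
from h import *
from bench import ctrl
o=ctrl.get_obs();rep(o);to(o,.4743,.286,.0445)
E
```

```text
t 7.7 X,Y,tipz 0.4757 0.2872 0.0475 yaw_y -13.77 z [ 2.1e-03  4.0e-04 -1.0e+00] F [ 0.1 -0.5  0.1] M [ 0.025 -0.021  0.033] open 0.514 0.0 q6 0.42
move cm [-0.13 -0.13  0.3 ]
```

>>> {"fn": "servo_tool", "kwargs": {
  "motion": [
    [[-0.1, -0.1, 0.2, 0, 0.7], [-0.1, -0.1, 0.2, 0, 0.7], [-0.1, -0.1, 0.2, 0, 0.7]]
  ]
}}

```text
time_s: 8.0
eef_pos: [0.5117, 0.2118, 0.0697]
eef_rot: [0.0, 0.787, 0.617, 0.0]
wrist_force: [0.5, -1.5, 2.7]
opening: 0.166
grasp_force: 58.0
```

>>> {"fn": "servo_tool", "kwargs": {
  "motion": [
    [[0, 0, 0, 0, 1], [0, 0, 0, 0, 1], [0, 0, 0, 0, 1], [0, 0, 0, 0, 1], [0, 0, 0, 0, 1]]
  ]
}}

```text
time_s: 8.5
eef_pos: [0.5117, 0.2118, 0.0696]
eef_rot: [0.0, 0.787, 0.617, 0.0]
wrist_force: [0.4, -2.4, 4.9]
opening: 0.163
grasp_force: 58.8
```

```bash
python3 - <<'E'
from h import *
from bench import ctrl
o=ctrl.get_obs();rep(o);to(o,.4743,.286,.0445)
E
```

```text
t 8.5 X,Y,tipz 0.4743 0.2859 0.0446 yaw_y -13.79 z [ 9.e-04 -2.e-04 -1.e+00] F [ 0.4 -2.4  4.9] M [-0.484 -0.271  0.029] open 0.163 58.8 q6 0.419
move cm [0.01 0.   0.01]
```

>>> {"fn": "servo_tool", "kwargs": {
  "motion": [
    [[0, 0, 0, 4, 1], [0, 0, 0, 8, 1], [0, 0, 0, 12, 1], [0, 0, 0, 16, 1], [0, 0, 0, 20, 1]]
  ]
}}

```text
time_s: 9.0
eef_pos: [0.5118, 0.2118, 0.0697]
eef_rot: [0.0, 0.883, 0.47, 0.0]
wrist_force: [1.5, -3.7, 5.1]
opening: 0.165
grasp_force: 58.8
```

```bash
python3 - <<'E'
from h import *
from bench import ctrl
o=ctrl.get_obs();rep(o);to(o,.4743,.286,.0445)
E
```

```text
t 9.0 X,Y,tipz 0.4743 0.2859 0.0447 yaw_y -33.94 z [ 1.1e-03 -2.0e-04 -1.0e+00] F [ 1.5 -3.7  5.1] M [-0.539 -0.277  0.08 ] open 0.165 58.8 q6 0.771
move cm [ 0.01 -0.01  0.02]
```

>>> {"fn": "servo_tool", "kwargs": {
  "motion": [
    [[0, 0, 0, 4, 1], [0, 0, 0, 8, 1], [0, 0, 0, 12, 1], [0, 0, 0, 16, 1], [0, 0, 0, 20, 1]]
  ]
}}

```text
time_s: 9.5
eef_pos: [0.5118, 0.2117, 0.0697]
eef_rot: [0.0, 0.951, 0.31, 0.0]
wrist_force: [1.9, -2.5, 5.2]
opening: 0.163
grasp_force: 58.8
```

>>> {"fn": "servo_tool", "kwargs": {
  "motion": [
    [[0, 0, 0, 3, 1], [0, 0, 0, 6, 1], [0, 0, 0, 9, 1], [0, 0, 0, 12, 1], [0, 0, 0, 15, 1]]
  ]
}}

```text
time_s: 10.0
eef_pos: [0.5118, 0.2117, 0.0697]
eef_rot: [0.0, 0.983, 0.183, 0.001]
wrist_force: [2.5, -3.0, 4.8]
opening: 0.162
grasp_force: 58.8
```

```bash
cat > r.py <<'E'
from h import *
from bench import ctrl
o=ctrl.get_obs();rep(o);to(o,.4743,.286,.0445)
E
python3 r.py
```

```text
t 10.0 X,Y,tipz 0.4744 0.2858 0.0447 yaw_y -68.9 z [ 1.2e-03 -3.0e-04 -1.0e+00] F [ 2.5 -3.   4.8] M [-0.585 -0.229  0.068] open 0.162 58.8 q6 1.381
move cm [-0.   -0.02  0.02]
```

>>> {"fn": "servo_tool", "kwargs": {
  "motion": [
    [[0, 0, 0, 3, 1], [0, 0, 0, 6, 1], [0, 0, 0, 9, 1], [0, 0, 0, 12, 1], [0, 0, 0, 15, 1]]
  ]
}}

```text
time_s: 10.5
eef_pos: [0.5126, 0.2118, 0.0698]
eef_rot: [0.0, 0.999, 0.054, 0.002]
wrist_force: [23.8, -1.4, -1.9]
opening: 0.167
grasp_force: 63.4
```

```bash
python3 r.py
```

```text
t 10.5 X,Y,tipz 0.4751 0.286 0.0448 yaw_y -83.81 z [ 3.3e-03 -4.0e-04 -1.0e+00] F [23.8 -1.4 -1.9] M [-0.418 -4.041  0.255] open 0.167 63.4 q6 1.642
move cm [-0.08 -0.02  0.03]
```

>>> {"fn": "servo_tool", "kwargs": {
  "motion": [
    [[0, 0, 0, 2, 1], [0, 0, 0, 4, 1], [0, 0, 0, 6, 1], [0, 0, 0, 8, 1]]
  ]
}}

```text
time_s: 10.9
eef_pos: [0.5132, 0.2119, 0.0699]
eef_rot: [0.0, 1.0, -0.014, 0.002]
wrist_force: [2.9, -0.0, 2.6]
opening: 0.165
grasp_force: 116.4
```

```bash
python3 r.py
```

```text
t 10.9 X,Y,tipz 0.4757 0.2863 0.0449 yaw_y -91.59 z [ 0.0049 -0.001  -1.    ] F [ 2.9 -0.   2.6] M [-0.323 -0.374  2.112] open 0.165 116.4 q6 1.779
move cm [-0.14  0.01  0.04]
```

>>> {"fn": "servo_tool", "kwargs": {
  "motion": [
    [[0, 0, 0, -1, 1], [0, 0, 0, -2, 1], [0, 0, 0, -2, 1]]
  ]
}}

```text
time_s: 11.2
eef_pos: [0.5133, 0.2119, 0.07]
eef_rot: [0.0, 1.0, 0.004, 0.003]
wrist_force: [6.2, -0.6, 2.0]
opening: 0.165
grasp_force: 93.9
```

```bash
python3 r.py
```

```text
t 11.2 X,Y,tipz 0.4758 0.2862 0.045 yaw_y -89.51 z [ 0.005 -0.001 -1.   ] F [ 6.2 -0.6  2. ] M [-0.547 -1.234  1.753] open 0.165 93.9 q6 1.742
move cm [-0.16 -0.    0.05]
```

>>> {"fn": "servo_tool", "kwargs": {
  "motion": [
    [[0, 0, 0, -1, 1], [0, 0, 0, -2, 1], [0, 0, 0, -2, 1]]
  ]
}}

```text
time_s: 11.5
eef_pos: [0.5133, 0.2119, 0.07]
eef_rot: [0.0, 1.0, 0.021, 0.002]
wrist_force: [5.7, -1.1, 0.8]
opening: 0.162
grasp_force: 81.3
```

```bash
python3 r.py
```

```text
t 11.5 X,Y,tipz 0.4758 0.2863 0.045 yaw_y -87.58 z [ 4.9e-03 -6.0e-04 -1.0e+00] F [ 5.7 -1.1  0.8] M [-0.611 -1.159  1.298] open 0.162 81.3 q6 1.708
move cm [-0.16 -0.    0.05]
```

>>> {"fn": "servo_tool", "kwargs": {
  "motion": [
    [[0, 0, 0, -1, 1], [0, 0, 0, -2, 1], [0, 0, 0, -3, 1], [0, 0, 0, -3, 1]]
  ]
}}

```text
time_s: 11.9
eef_pos: [0.5133, 0.2119, 0.07]
eef_rot: [0.0, 0.999, 0.046, 0.002]
wrist_force: [6.5, -0.6, 0.9]
opening: 0.165
grasp_force: 66.4
```

```bash
python3 r.py
```

```text
t 11.9 X,Y,tipz 0.4758 0.2862 0.045 yaw_y -84.69 z [ 4.7e-03 -1.0e-04 -1.0e+00] F [ 6.5 -0.6  0.9] M [-0.588 -1.13   0.451] open 0.165 66.4 q6 1.657
move cm [-0.15 -0.01  0.05]
```

>>> {"fn": "servo_tool", "kwargs": {
  "motion": [
    [[0, 0, 0, -1, 1], [0, 0, 0, -2, 1], [0, 0, 0, -2, 1]]
  ]
}}

```text
time_s: 12.2
eef_pos: [0.5133, 0.2119, 0.07]
eef_rot: [0.0, 0.998, 0.063, 0.002]
wrist_force: [5.7, -1.2, 1.8]
opening: 0.164
grasp_force: 60.5
```

```bash
python3 r.py
```

```text
t 12.2 X,Y,tipz 0.4758 0.2862 0.045 yaw_y -82.75 z [ 4.6e-03  2.0e-04 -1.0e+00] F [ 5.7 -1.2  1.8] M [-0.564 -1.044  0.139] open 0.164 60.5 q6 1.623
move cm [-0.15 -0.02  0.05]
```

The torque-versus-angle line reaches zero near a jaw yaw of −82.7°, so the screw is seated there after turning about 69° (1.2 rad), which is inside the stated start range. Now I back it off 90°.

>>> {"fn": "servo_tool", "kwargs": {
  "motion": [
    [[0, 0, 0, -4, 1], [0, 0, 0, -8, 1], [0, 0, 0, -12, 1], [0, 0, 0, -16, 1], [0, 0, 0, -20, 1]]
  ]
}}

```text
time_s: 12.7
eef_pos: [0.5131, 0.2123, 0.07]
eef_rot: [-0.0, 0.972, 0.236, 0.002]
wrist_force: [5.0, 1.6, 1.1]
opening: 0.165
grasp_force: 59.4
```

```bash
python3 r.py
```

```text
t 12.7 X,Y,tipz 0.4756 0.2867 0.045 yaw_y -62.65 z [ 0.0043  0.0012 -1.    ] F [5.  1.6 1.1] M [-0.047 -1.022 -0.081] open 0.165 59.4 q6 1.272
move cm [-0.14 -0.02  0.05]
```

>>> {"fn": "servo_tool", "kwargs": {
  "motion": [
    [[0, 0, 0, -4, 1], [0, 0, 0, -8, 1], [0, 0, 0, -12, 1], [0, 0, 0, -16, 1], [0, 0, 0, -20, 1]]
  ]
}}

```text
time_s: 13.2
eef_pos: [0.5128, 0.2128, 0.07]
eef_rot: [-0.0, 0.916, 0.402, 0.002]
wrist_force: [3.7, 3.0, 2.3]
opening: 0.159
grasp_force: 59.5
```

```bash
python3 r.py
```

```text
t 13.2 X,Y,tipz 0.4752 0.287 0.045 yaw_y -42.65 z [ 0.0037  0.0018 -1.    ] F [3.7 3.  2.3] M [ 0.322 -0.791 -0.07 ] open 0.159 59.5 q6 0.922
move cm [-0.14 -0.01  0.05]
```

>>> {"fn": "servo_tool", "kwargs": {
  "motion": [
    [[0, 0, 0, -4, 1], [0, 0, 0, -8, 1], [0, 0, 0, -12, 1], [0, 0, 0, -16, 1], [0, 0, 0, -20, 1]]
  ]
}}

```text
time_s: 13.7
eef_pos: [0.5123, 0.2131, 0.0699]
eef_rot: [-0.0, 0.832, 0.554, 0.002]
wrist_force: [2.7, 3.1, 3.5]
opening: 0.163
grasp_force: 59.7
```

>>> {"fn": "servo_tool", "kwargs": {
  "motion": [
    [[0, 0, 0, -4, 1], [0, 0, 0, -8, 1], [0, 0, 0, -12, 1], [0, 0, 0, -16, 1], [0, 0, 0, -20, 1]]
  ]
}}

```text
time_s: 14.2
eef_pos: [0.5117, 0.2132, 0.0699]
eef_rot: [-0.0, 0.723, 0.691, 0.001]
wrist_force: [0.4, 3.9, 5.9]
opening: 0.166
grasp_force: 59.9
```

>>> {"fn": "servo_tool", "kwargs": {
  "motion": [
    [[0, 0, 0, -4, 1], [0, 0, 0, -8, 1], [0, 0, 0, -10, 1], [0, 0, 0, -10, 1], [0, 0, 0, -10, 1]]
  ]
}}

```text
time_s: 14.7
eef_pos: [0.5114, 0.2132, 0.0699]
eef_rot: [-0.0, 0.661, 0.75, 0.001]
wrist_force: [-0.6, 4.0, 6.6]
opening: 0.163
grasp_force: 60.5
```

```bash
python3 wing.py 3; python3 r.py
```

```text
t 14.7 X,Y,tipz 0.4738 0.2873 0.0449 yaw_y 7.21 z [ 9.0e-04  2.1e-03 -1.0e+00] F [-0.6  4.   6.6] M [ 0.6   -0.07   0.091] open 0.163 60.5 q6 0.052
top lid z median by X [(0.465, np.float64(0.0413)), (0.48, np.float64(0.041)), (0.5, np.float64(0.0412))]
side lid z median by X [(0.465, np.float64(0.0422)), (0.48, np.float64(0.0423)), (0.5, np.float64(0.041))]
side 0.06 320 mean [0.4764 0.2802 0.0737] zmax 0.0899 rect ((476.14715576171875, 282.5306701660156), (36.460540771484375, 42.79920959472656), 63.691497802734375) axis deg 12.174135033176043
side 0.066 262 mean [0.4763 0.281  0.076 ] zmax 0.0899 rect ((476.14715576171875, 282.5306701660156), (36.460540771484375, 42.79920959472656), 63.691497802734375) axis deg 13.98902135071907
t 14.8 X,Y,tipz 0.4738 0.2873 0.0449 yaw_y 7.21 z [ 9.0e-04  2.1e-03 -1.0e+00] F [-0.5  3.9  6.9] M [0.574 0.003 0.05 ] open 0.163 60.5 q6 0.052
move cm [-0.14  0.01  0.04]
```

View pics/side3.png

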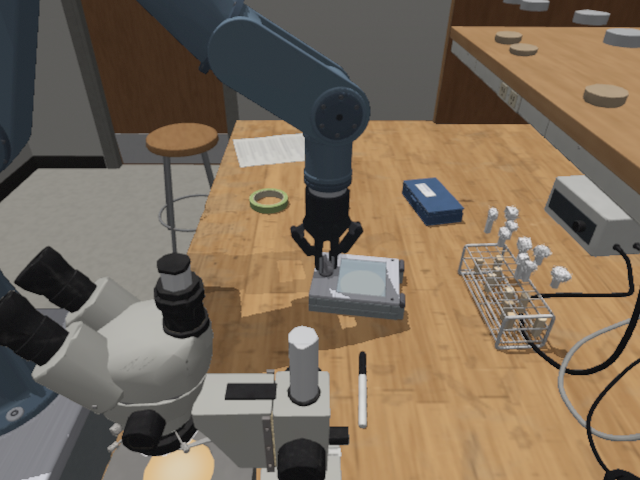

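The lid is shut, and the jaws at (325,262) grip the wing 90° back from the seat. The tape at (269,201) and marker at (362,388) haven't moved; the dropper is hidden behind the gripper but was never approached. Handing in.

```bash
python3 -c "
from bench import ctrl
print(ctrl.hand_in())"
```

```text
the job is handed in; nothing more can be done
None
```

I shut the lid, turned the wing screw clockwise to its stop and backed it off 90°, then handed in at about 15 s with the gripper still holding it; while finding the stop I turned the jaws about 9° past it, peaking at roughly 2 N m and 116 N on the finger pads, and the hand-in gave no verdict.

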